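Lock the plug into the slip pump's cam coupler

TASK

Close off the slip pump for the night: set the brass grooved plug upright into the mouth of the black coupler and press it home on the stiff seal, firmly but gently (about 15 N). Then swing both steel cam arms down together, neither well ahead of the other, until they lie fully home along the coupler, and let go; force nothing and leave the vase, the beaker and the bowl where they are.

Things in the scene. Friction and masses are not known exactly. Their poses are not given: they have to be found in the camera images.
- plug: Loose brass plug, round about its z axis, 66 mm tall, about 300 g, standing on its nose. Origin: centre of its underside, z up. Nose 35 mm across, z 0 to 11 mm (foot chamfered 2 mm); 45-degree cone to z 17 mm into a groove 22 mm across; collar 35 mm across, z 31 to 40 mm; round knob 26 mm across, z 41 to 66 mm, to hold it by.
- coupler: Fixed black coupler, mouth up, on a slip pump's outlet. Origin: centre of the underside of its blue foot (110 x 130 x 30 mm) on the bench, z up. Outside 46 mm across, bore 38 mm. Two cam arms swing in its x-z plane, one on each side, on pivots 24 mm from its axis at z = 116 mm. Coupler turned half round is the same but for the arms' names.
- mouth (a point): Centre of the coupler's open mouth, level with its rim, 125 mm above the bench; axes as the coupler.
- seat (a point): On the bore's axis 33 mm below the mouth: about where the plug's underside rests once pressed home, give or take 1 mm, which is not measured. A red seal on a stiff slide starts 5 to 7.5 mm above that: the plug's weight leaves it, 7 to 8 N slides it down; once home it is springy (12 N per mm). Press with 14 to 18 N; over 28 N spoils it. If left high, the cams strike the nose and jam.
- cam_a (a joint): Cam arm on the coupler's +x side: steel bar 52 mm long, 14 wide, 7 thick. Radians: 0 = home, hanging down along the coupler, outer face 31.5 mm from its axis; 1.57 = straight out; starts at 1.75 to 2.15, out and up; stays where left. Free until about 0.8, then its cam draws the plug down: about 10 N inward near its end is enough. Over 30 N bends it.
- cam_b (a joint): The same arm on the coupler's -x side, same values.
- cam_a_tip (a point): Centre of the free end of cam arm a.
- cam_b_tip (a point): Centre of the free end of cam arm b.
- vase: Bystander: loose terracotta vase, 60 mm across, 95 mm tall. Origin: centre of its underside.
- beaker: Bystander: loose white beaker, 64 mm across, 85 mm tall. Origin: centre of its underside.
- bowl: Bystander: loose blue bowl, 130 mm across, 60 mm tall. Origin: centre of its underside.
Things that resemble listed ones, but are neither listed nor needed, are in the scene too. Of the things that look like the plug, take the one that is farthest to the robot's right at the start. Leave any pink look-alike of the coupler alone.

How it is judged (in metres and radians):
On the way, in this order (a step that is already met when the one before it is completed fails the run):
1. the plug stands upright in the coupler and is pressed home on the seal with at least 10 N while both arms are still raised (z of plug in the frame of coupler below 0.094 m and horizontal distance between plug and coupler below 0.004 m and angle between plug's own z axis and vertical below 0.1 rad and contact force between plug and coupler above 10 N and value of joint each of cam_a, cam_b above 1 rad), for 0.1 s.
2. both cam arms are down (within 0.15 rad of home) (value of joint each of cam_a, cam_b below 0.15 rad), for 0.2 s.
At the end, for the whole second after the job is handed in: Both cam arms within 0.15 rad of home; the plug upright (0.08 rad) and centred (4 mm) in the coupler with its underside 86 to 92.5 mm above the coupler's origin, at rest; vase, beaker and bowl within 20 mm of where they stood (all of step 2 and z of plug in the frame of coupler between 0.086 and 0.0925 m and horizontal distance between plug and coupler below 0.004 m and angle between plug's own z axis and vertical below 0.08 rad and linear speed of plug below 0.02 m/s and distance of each of vase, beaker, bowl from where it was at the start of the episode below 0.02 m); the robot touches nothing.
It fails at once if one arm swung well ahead of the other (one below 0.8 rad while the other is above 1.4) ((value of joint cam_a below 0.8 rad and value of joint cam_b above 1.4 rad) or (value of joint cam_b below 0.8 rad and value of joint cam_a above 1.4 rad)).
It fails at once if more than 30 N of finger force on a cam arm (contact force between the fingers and cam_a above 30 N or contact force between the fingers and cam_b above 30 N).
It fails at once if the plug pushed against the coupler or its seal with more than 28 N while the arms are raised (contact force between plug and coupler above 28 N and value of joint each of cam_a, cam_b above 1 rad).
It fails at once if a pot or the bowl pushed more than 30 mm or tipped (distance of any of vase, beaker, bowl from where it was at the start of the episode above 0.03 m or angle between any of vase, beaker, bowl's own z axis and vertical above 0.5 rad).
It also fails if it takes over 51 s, if anything falls off the work surface, if the arm or the gripper's body presses on something with over 40 N, if the wrist force passes 120 N, or if a joint passes its speed limit or range.

ROBOT

A 7-joint arm with a two-finger parallel gripper is mounted at the origin on the work surface. World frame = base frame: x ahead of the robot, y to its left, z up, the work surface at z = 0. Lengths are in mm, angles in rad, forces in N, time in s.
With the tool pointing down it reaches from about 400 to 850 mm from the base axis. Payload 4.4 kg.
Tool frame: the origin (TCP) lies at the very end of the fingers, on their centre line; the grasp point (between the pads) lies 19 mm behind it (ctrl.pinch_z is the distance from the TCP to the grasp point, in mm); y points along the fingers, z is the direction in which the jaws open and shut, and the axes are right-handed (so a half turn about y gives the same grasp; the last joint's range is limited). The gripper opens to 94 mm and grips with 3 to 60 N. Pads are 16 mm wide; open, the fingers measure 119 mm over their backs; the gripper's body (75 mm by 177 mm) begins 78 mm behind the grasp point.
Start: joints at [1.207, 0.628, 0.038, 1.517, -0.027, 0.996, -0.02], TCP at [190.75, -621.396, 205.478] pointing down, gripper open.
Joint ranges: [-3.06, 3.06], [-0.37, 2.12], [-1.25, 1.32], [0.18, 2.47], [-1.1, 4.24], [0.23, 1.98], [-2.94, 2.94]. Speed limits (rad/s): [2.57, 2.57, 3.14, 3.14, 3.14, 3.14, 3.14].

INTERFACE

Orientations are given as a 3x3 rotation matrix whose columns are the frame's x, y, z axes.
In Python, from workcell import ctrl gives the robot as it stands.
- The arm moves only by the tool jog_arm, never from a script. Its argument "steps" is a list of rows, each an object with "dp": the shift along the tool's x, y, z in units of 50 mm (1.0 is 50 mm), a list of three; "angular": the turn, a rotation vector about the tool's x, y, z in rad, a list of three; "hand": the opening in per cent of the stroke, from 0 (shut) to 100 (fully open). A call has 1 to 5 rows; each row is the pose to reach, as a shift and turn from the pose commanded when the call began, along the tool's axes at that moment; what a row does not reach only later rows make up. A row lasts 1/8 s, in which the tool goes at most 62.5 mm and 10.7 degrees, less where a joint would pass 70% of its speed; a pose out of reach is approached as far as the arm can. A call with a gripper value outside its range is refused whole. The fingers move at their own pace and stop on an object; the grip force is fixed at half the most. Time passes only in rows, so rows that repeat a pose let the fingers close. It gives the time, the measured TCP pose, the force and the opening at its end, in the units of the state.
- ctrl.sense(): the state, without advancing time (a new reading comes with each control period).
- ctrl.capture(name): name is "scene" or "top"; returns (picture, depth): 420x560x3 uint8, blue, green, red; 420x560 float32, mm along the optical axis (not along the pixel's ray), 0 where there is no reading.
- ctrl.camera_info(name): a dict with "fx", "fy", "cx", "cy" (pixels), "R" (3x3) and "t" (3): a world point X has camera coordinates R X + t. Camera axes: x right, y down, z forward; pixel columns grow to the right and rows downward; lengths in mm; the calibration is good to about 2 mm. A picture is of the moment at which its call begins. camera_info takes no time and is no camera call.
- ctrl.job_done(): hands the job in, once; it reports no verdict.
The state is a dict: "clock": time; "q": joint angles; "dq": joint speeds; "joint_efforts": joint torques, N m; "tool_pos": TCP position; "ee_rot": TCP orientation; "contact_force": force on the tool from outside, world axes, zero at the start; "torque": the same for the moment, N m; "opening": opening from 0.0 (shut) to 1.0 (fully open).
Only numpy, scipy, OpenCV 4.12 (cv2) and the standard library are available. Lean on these libraries where they do the work, as an engineer would, in place of code of your own. Each camera call takes 0.05 s, during which the arm holds its last target. There are 200 camera calls.

## Working session

There is one attempt and no reset: what is moved stays moved. The work goes in short steps, Python scripts to look and compute and a tool call to move; the robot and the scene stay as the last step left them, time stands still between calls to the robot, and variables do not carry over. Pictures are saved under pics/ and viewed, about 8 in all and at most 12, crops included, and the job is handed in when it is done.

Besides the shell and the picture viewer there is one more tool, called after "Request:" as name([rows], argument=value, ...), one row to a line, values as JSON. jog_arm: Moves the arm, as the interface text tells. Its arguments: {"type":"object","properties":{"steps":{"type":"array","items":{"type":"object","properties":{"dp":{"type":"array","items":{"type":"number"}},"angular":{"type":"array","items":{"type":"number"}},"hand":{"type":"number"}}}}},"required":["steps"]}

```bash
mkdir -p pics; ls; cat > h.py <<'E'
import numpy as np, cv2
from workcell import ctrl
def cap(n,f=None):
    im,d=ctrl.capture(n)
    if f: cv2.imwrite('pics/'+f,im); np.save('pics/'+f+'.npy',d)
    return im,d
def pt(n,u,v,z):  # pixel -> world on depth z
    c=ctrl.camera_info(n);R=np.array(c['R']);t=np.array(c['t'])
    return R.T@(np.array([(u-c['cx'])/c['fx']*z,(v-c['cy'])/c['fy']*z,z])-t)
def ray(n,u,v,h): # pixel -> world at plane z=h
    c=ctrl.camera_info(n);R=np.array(c['R']);t=np.array(c['t'])
    o=-R.T@t; d=R.T@np.array([(u-c['cx'])/c['fx'],(v-c['cy'])/c['fy'],1.]);return o+d*(h-o[2])/d[2]
def proj(n,X):
    c=ctrl.camera_info(n);p=np.array(c['R'])@np.array(X)+np.array(c['t']);return c['fx']*p[0]/p[2]+c['cx'],c['fy']*p[1]/p[2]+c['cy']
E
python3 - <<'E'
from h import *
np.set_printoptions(precision=3,suppress=True)
for n in('scene','top'):
    im,d=cap(n,n+'0.png'); c=ctrl.camera_info(n); print(n,c, 'origin',-np.array(c['R']).T@np.array(c['t']))
s=ctrl.sense();print(s)
E
```

```text
pics
scene {'fx': 466.68978252337536, 'fy': 466.68978252337536, 'cx': 279.5994061241386, 'cy': 210.55365937808102, 'R': array([[ 0.869,  0.494, -0.015],
       [ 0.366, -0.663, -0.653],
       [-0.333,  0.562, -0.757]]), 't': array([-490.41 ,  -90.344, 1259.041])} origin [ 878.118 -525.415  886.959]
top {'fx': 444.41580440189443, 'fy': 444.41580440189443, 'cx': 276.2214041029384, 'cy': 207.8353476154079, 'R': array([[-0.024, -0.999,  0.026],
       [-0.993,  0.021, -0.115],
       [ 0.115, -0.028, -0.993]]), 't': array([  46.892,  533.602, 1198.122])} origin [ 393.811   69.567 1250.   ]
{'clock': 0.1, 'q': array([ 1.207,  0.629,  0.038,  1.518, -0.027,  0.996, -0.02 ]), 'dq': array([-0.001, -0.001,  0.   , -0.003, -0.001,  0.001,  0.   ]), 'joint_efforts': array([  0.003, -55.079,   1.147, -18.712,  -0.052,   0.019,   0.   ]), 'tool_pos': array([ 190.562, -620.844,  204.678]), 'ee_rot': array([[-0.956, -0.001,  0.293],
       [-0.293,  0.002, -0.956],
       [ 0.   , -1.   , -0.002]]), 'contact_force': array([0.883, 0.468, 0.12 ]), 'torque': array([ 0.056, -0.013,  0.028]), 'opening': 0.9997711049073468}
```

View pics/scene0.png

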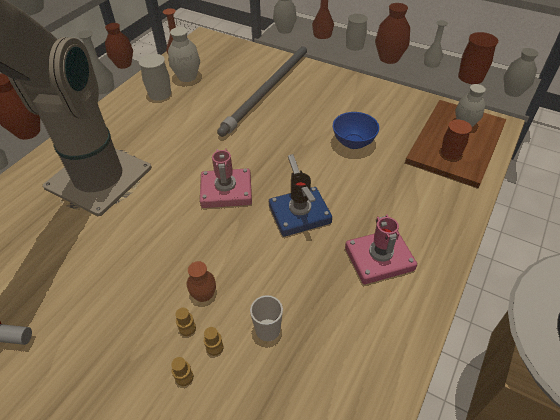

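View pics/top0.png

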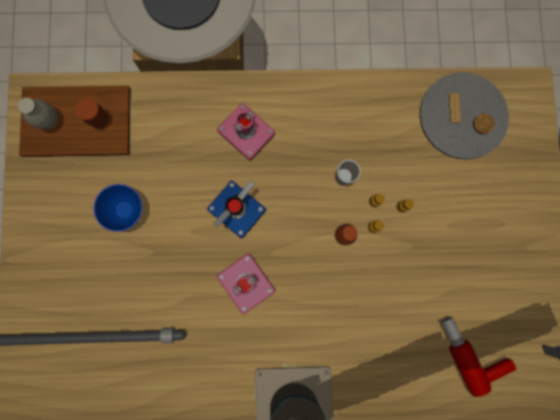

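Scene: three brass plugs at scene px (185,321), (213,341), (181,371), which are top px (376,226), (377,200), (405,205). Farthest right (most −y) should be top (405,205) / scene (181,371). Blue-foot coupler is at top (236,208). The pink look-alikes are at (246,131) and (246,283).

```bash
python3 - <<'E'
from h import *
np.set_printoptions(precision=1,suppress=True)
T=cv2.imread('pics/top0.png');D=np.load('pics/top0.png.npy');S=cv2.imread('pics/scene0.png');DS=np.load('pics/scene0.png.npy')
def cloud(n,D):
    v,u=np.mgrid[:420,:560];c=ctrl.camera_info(n);R=np.array(c['R']);t=np.array(c['t'])
    P=np.stack([(u-c['cx'])/c['fx']*D,(v-c['cy'])/c['fy']*D,D],-1)-t
    return P@R
PT=cloud('top',D);PS=cloud('scene',DS);np.save('pics/PT.npy',PT)
for n,im,P,boxes in(('top',T,PT,[(366,192,390,212),(394,192,418,216),(366,216,390,238)]),('scene',S,PS,[(172,305,198,337),(200,325,226,357),(168,355,194,387)])):
    hsv=cv2.cvtColor(im,cv2.COLOR_BGR2HSV)
    for b in boxes:
        sl=np.s_[b[1]:b[3],b[0]:b[2]];m=P[sl][...,2]>12
        Q=P[sl][m]; top=Q[Q[:,2]>Q[:,2].max()-8]
        print(n,b,len(Q),'mean',Q.mean(0),'top',top.mean(0),'max',Q.max(0),'min',Q.min(0), len(top))
hsv=cv2.cvtColor(T,cv2.COLOR_BGR2HSV)
m=cv2.inRange(hsv,(100,120,40),(130,255,255));m[:,:190]=0;m[:,285:]=0
Q=PT[m>0];Q=Q[(Q[:,2]>22)&(Q[:,2]<36)]
hull=cv2.minAreaRect(Q[:,:2].astype(np.float32));print('foot',hull,Q[:,2].mean())
sl=np.s_[170:240,200:275];Q=PT[sl].reshape(-1,3);Q=Q[Q[:,2]>112]
print('high',len(Q));print(Q[np.argsort(Q[:,2])][::6])
r=cv2.resize(T[165:250,190:280],None,fx=6,fy=6,interpolation=cv2.INTER_CUBIC)
r2=cv2.resize(T[180:240,360:425],None,fx=6,fy=6,interpolation=cv2.INTER_CUBIC)
o=np.zeros((510,540+0,3),np.uint8);o[:r.shape[0],:r.shape[1]]=r
r3=cv2.resize(S[140:250,260:345],None,fx=4,fy=4);W=np.zeros((510+0,800,3),np.uint8)
a=cv2.resize(r,(400,378));W[:378,:400]=a;W[:440,400:740]=r3;cv2.imwrite('pics/c1.png',W)
E
```

```text
top (366, 192, 390, 212) 157 mean [ 548.4 -237.8   66.3] top [ 393.8   69.6 1250. ] max [ 569.4   69.6 1250. ] min [ 393.8 -260.2   12. ] 2
top (394, 192, 418, 216) 158 mean [ 532.3 -314.5   66.3] top [ 393.8   69.6 1250. ] max [ 550.9   69.6 1250. ] min [ 393.8 -337.6   12.1] 2
top (366, 216, 390, 238) 157 mean [ 475.6 -227.1   81.6] top [ 393.8   69.6 1250. ] max [ 494.1   69.6 1250. ] min [ 393.8 -251.5   12.4] 4
scene (172, 305, 198, 337) 376 mean [ 490.8 -246.4   58. ] top [ 878.1 -525.4  887. ] max [ 878.1 -221.1  887. ] min [ 465.4 -525.4   12.1] 5
scene (200, 325, 226, 357) 382 mean [ 559.3 -250.4   49.6] top [ 878.1 -525.4  887. ] max [ 878.1 -228.2  887. ] min [ 536.  -525.4   12. ] 1
scene (168, 355, 194, 387) 412 mean [ 544.8 -328.3   54.7] top [ 878.1 -525.4  887. ] max [ 878.1 -306.6  887. ] min [ 522.6 -525.4   12. ] 3
foot ((534.2405395507812, 145.48825073242188), (123.97159576416016, 103.0440444946289), 48.83704376220703) 29.717781157953116
high 374
[[ 550.5  158.4  112.2]
 [ 526.2  125.2  114.6]
 [ 521.8  171.1  116.4]
 [ 546.5  119.6  117.3]
 [ 549.   132.3  119.4]
[... 693 characters left out ...]
.1]
 [ 565.8  126.5  127.5]
 [ 553.1  136.8  127.6]
 [ 515.4  170.2  127.8]
 [ 512.8  170.2  128.1]
 [ 591.1  105.6  128.2]
 [ 548.3  159.6  128.7]
 [ 580.6  100.7  128.9]
 [ 580.7  113.4  129.4]
 [ 578.1  113.4  129.7]
 [ 572.8  111.   130.1]
 [ 502.7  180.1  130.5]
 [ 590.4   95.4  131.1]
 [ 590.4   97.9  131.5]
 [ 494.8  172.5  131.8]
 [ 582.6  105.6  132.5]
 [ 499.8  174.9  133.2]
 [ 502.4  182.3  134.2]
 [ 504.8  179.7  134.5]
 [ 499.5  179.5  136.7]
 [ 499.4  177.   137.6]
 [ 484.4  184.5  138.5]
 [ 489.2  179.3  139.7]
 [ 484.2  181.8  140.6]
 [ 481.7  184.2  141.2]
 [ 491.8  191.5  142.5]
 [ 393.8   69.6 1250. ]
 [ 393.8   69.6 1250. ]
 [ 393.8   69.6 1250. ]
 [ 393.8   69.6 1250. ]]
```

View pics/c1.png

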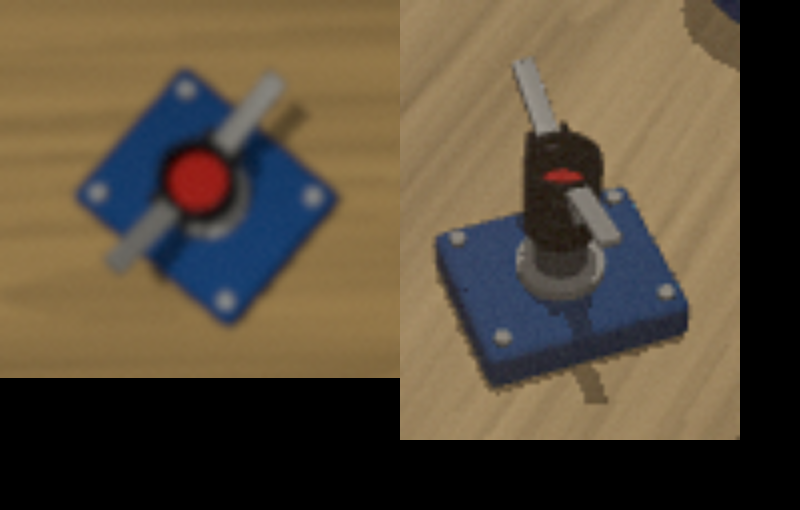

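The crop shows the black coupler with its red seal, and both arms out and up along the foot's short axis (≈−41° world). Next I refine the positions.

```bash
cat >> h.py <<'E'
def cloud(n,D):
    v,u=np.mgrid[:420,:560];c=ctrl.camera_info(n);R=np.array(c['R']);t=np.array(c['t'])
    P=np.stack([(u-c['cx'])/c['fx']*D,(v-c['cy'])/c['fy']*D,D],-1)-t
    return np.where(D[...,None]>0,P@R,np.nan)
E
python3 - <<'E'
from h import *
np.set_printoptions(precision=1,suppress=True)
for n,b,cb in(('top',(394,192,418,216),(210,180,260,230)),('scene',(168,355,194,387),(285,165,320,225))):
    im=cv2.imread('pics/'+n+'0.png');P=cloud(n,np.load('pics/'+n+'0.png.npy'))
    sl=np.s_[b[1]:b[3],b[0]:b[2]];Q=P[sl].reshape(-1,3);Q=Q[Q[:,2]>0];h=Q[(Q[:,2]>58)&(Q[:,2]<76)];
    print(n,'plug knobtop',len(h),np.median(h,0),h.mean(0),(np.percentile(h,97,0)+np.percentile(h,3,0))/2, np.percentile(h,97,0)-np.percentile(h,3,0))
    hsv=cv2.cvtColor(im,cv2.COLOR_BGR2HSV);m=cv2.inRange(hsv,(15,110,40),(32,255,255))
    # brass silhouette vs wood: use height
    mm=np.zeros((420,560),np.uint8);mm[sl]=(P[sl][...,2]>8);u=np.argwhere(mm);print(' silhouette px centre',u.mean(0)[::-1],u.min(0)[::-1],u.max(0)[::-1])
    # black coupler
    sl=np.s_[cb[1]:cb[3],cb[0]:cb[2]];
    red=(cv2.inRange(hsv,(0,150,70),(10,255,255))|cv2.inRange(hsv,(172,150,70),(180,255,255)));m2=np.zeros_like(red);m2[sl]=red[sl]
    c=max(cv2.findContours(m2,0,1)[0],key=cv2.contourArea);(x,y),r=cv2.minEnclosingCircle(c);M=cv2.moments(c);cx,cy=M['m10']/M['m00'],M['m01']/M['m00']
    rz=P[m2>0];print(' red px',(x,y),r,(cx,cy),'z',np.nanmedian(rz,0))
    if n=='top':
        blk=((hsv[...,2]<60)).astype(np.uint8)|(m2>0); k=np.zeros_like(blk);k[185:228,215:258]=blk[185:228,215:258]
        k=cv2.morphologyEx(k,cv2.MORPH_OPEN,np.ones((5,5)));
        c=max(cv2.findContours(k,0,1)[0],key=cv2.contourArea);e=cv2.minEnclosingCircle(c);print(' rim',e,ray('top',*e[0],125),cv2.fitEllipse(c))
    Q=P[sl].reshape(-1,3);
    for lo,hi in((118,134),):
        q=Q[(Q[:,2]>lo)&(Q[:,2]<hi)];q=q[np.hypot(q[:,0]-534,q[:,1]-145)<30]
        e=cv2.fitEllipse(q[:,:2].astype(np.float32));print(' rim cloud',len(q),e,q.mean(0))
for x in((534,145,125),(534,145,97),(532,-314,66)): print([proj(n,x) for n in('top','scene')])
E
```

```text
top plug knobtop 74 [ 536.1 -323.2   65.7] [ 535.7 -323.7   65.7] [ 535.8 -324.6   65.4] [21.8 22.5  9.5]
 silhouette px centre [405.1 204.7] [397 199] [414 211]
 red px (234.15060424804688, 205.3795166015625) 6.987037181854248 (234.19278606965173, 205.37313432835822) z [536.2 146.6  98.9]
 rim ((234.5, 203.96665954589844), 8.349823951721191) [535.7 143.6 125. ] ((233.99253845214844, 204.05145263671875), (12.416891098022461, 16.404911041259766), 176.0437469482422)
 rim cloud 136 ((535.2396240234375, 145.8311309814453), (40.09819030761719, 51.24422836303711), 47.93120193481445) [534.3 146.9 124.2]
scene plug knobtop 178 [ 538.5 -324.9   65.8] [ 538.5 -324.6   65.5] [ 537.7 -324.4   64. ] [23.4 22.1  9.6]
 silhouette px centre [181.3 370.9] [171 357] [192 384]
 red px (300.5, 183.5) 4.527792930603027 (300.1313131313131, 183.5050505050505) z [533.4 157.2  98.6]
 rim cloud 168 ((536.6804809570312, 145.99871826171875), (41.02484130859375, 50.07882308959961), 51.13645553588867) [534.6 147.1 123.3]
[(np.float64(233.94265682611547), np.float64(204.6526268167608)), (np.float64(298.62410419734977), np.float64(178.8268688536687))]
[(np.float64(234.68159131121337), np.float64(205.965520335146)), (np.float64(298.4296198916318), np.float64(187.27843902329653))]
[(np.float64(405.4553388206781), np.float64(204.55032245360383)), (np.float64(179.0851811316403), np.float64(357.51955295839076))]
```

Request:
jog_arm([
  {"dp": [-8.36, 0, -3.65], "angular": [0, 1.01, 0], "hand": 60},
  {"dp": [-8.36, 0, -3.65], "angular": [0, 1.01, 0], "hand": 60},
  {"dp": [-8.36, 0, -3.65], "angular": [0, 1.01, 0], "hand": 60},
  {"dp": [-8.36, 0, -3.65], "angular": [0, 1.01, 0], "hand": 60},
  {"dp": [-8.36, 0, -3.65], "angular": [0, 1.01, 0], "hand": 60},
])

```text
clock: 0.72
tool_pos: [429.1, -416.2, 205.2]
ee_rot: [[-0.799, -0.0, -0.602], [0.602, 0.0, -0.799], [0.0, -1.0, -0.0]]
contact_force: [1.6, -0.6, -0.4]
opening: 0.598
```

```bash
cat >> h.py <<'E'
def go(X,ang=None):
    "tool-frame dp (units) and turn about tool y to bring TCP to world X, jaw (tool z) to world angle ang deg, tool down"
    from scipy.spatial.transform import Rotation as Ro
    s=ctrl.sense();R=np.array(s['ee_rot']);p=np.array(s['tool_pos'])
    print('t',round(s['clock'],2),'tcp',p.round(1),'jaw',round(np.degrees(np.arctan2(R[1,2],R[0,2])),1),'F',np.round(s['contact_force'],1),'open',round(s['opening']*94,1),'q',np.round(s['q'],2))
    w=None
    if ang is not None:
        a=np.radians(ang);z=np.array([np.cos(a),np.sin(a),0]);y=np.array([0,0,-1.]);G=np.stack([np.cross(y,z),y,z],1)
        w=Ro.from_matrix(R.T@G).as_rotvec().round(3)
    print('dp',(R.T@(np.array(X)-p)/50).round(3),'ang',w)
E
python3 -c "
from h import *
go((536.5,-324,120),-131.5)"
```

```text
t 0.72 tcp [ 429.1 -416.2  205.2] jaw -127.0 F [ 1.6 -0.6 -0.4] open 56.2 q [ 0.53  0.57  0.3   1.68 -0.2   0.93 -1.31]
dp [-0.606  1.704 -2.765] ang [0.    0.078 0.   ]
```

Request:
jog_arm([
  {"dp": [-0.6, 1.0, -2.76], "angular": [0, 0.08, 0], "hand": 60},
  {"dp": [-0.6, 1.5, -2.76], "angular": [0, 0.08, 0], "hand": 60},
  {"dp": [-0.6, 1.7, -2.76], "angular": [0, 0.08, 0], "hand": 60},
  {"dp": [-0.6, 1.7, -2.76], "angular": [0, 0.08, 0], "hand": 60},
])

```text
clock: 1.23
tool_pos: [534.8, -320.7, 117.5]
ee_rot: [[-0.756, -0.004, -0.655], [0.655, 0.004, -0.756], [0.006, -1.0, -0.001]]
contact_force: [-0.6, -0.6, 0.4]
opening: 0.597
```

```bash
python3 -c "
from h import *
go((536.5,-324,44),-131.5)"
```

```text
t 1.23 tcp [ 534.8 -320.7  117.5] jaw -130.9 F [-0.6 -0.6  0.4] open 56.1 q [ 0.32  0.71  0.29  1.68 -0.26  0.8  -1.55]
dp [-0.078  1.47   0.028] ang [0.001 0.01  0.006]
```

Request:
jog_arm([
  {"dp": [-0.04, 0.6, 0.01], "angular": [0, 0, 0], "hand": 60},
  {"dp": [-0.04, 1.3, 0.01], "angular": [0, 0, 0], "hand": 60},
  {"dp": [-0.04, 1.45, 0.01], "angular": [0, 0, 0], "hand": 60},
  {"dp": [-0.04, 1.45, 0.01], "angular": [0, 0, 0], "hand": 60},
])

```text
clock: 1.72
tool_pos: [535.0, -328.2, 48.9]
ee_rot: [[-0.751, 0.0, -0.66], [0.66, -0.001, -0.751], [-0.001, -1.0, 0.001]]
contact_force: [-0.1, -0.2, 0.2]
opening: 0.597
```

```bash
python3 -c "
from h import *
go((536.5,-324,44),-131.5)
im,d=cap('scene','s1.png');P=cloud('scene',d)
W=np.zeros((400,800,3),np.uint8);W[:,:400]=cv2.resize(im[310:410,130:230],(400,400),interpolation=cv2.INTER_CUBIC)
im,d=cap('top','t1.png');W[:,400:]=cv2.resize(im[160:260,350:450],(400,400),interpolation=cv2.INTER_CUBIC);cv2.imwrite('pics/c2.png',W)"
```

```text
t 1.73 tcp [ 535.  -328.2   48.9] jaw -131.3 F [-0.1 -0.2  0.2] open 56.1 q [ 0.35  0.81  0.25  1.71 -0.3   0.66 -1.52]
dp [ 0.033  0.098 -0.083] ang [-0.001  0.003 -0.001]
```

View pics/c2.png

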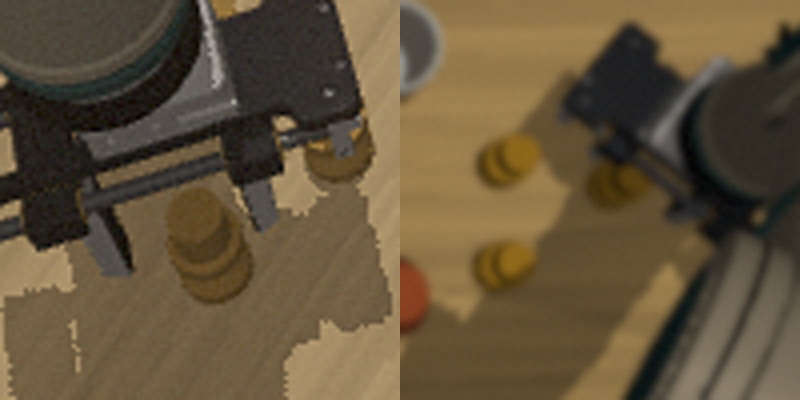

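The close crop shows the chosen plug (crop (205,240)) standing between the fingers, with tips at crop (118,275) and (265,230). I centre, drop 5 mm and close.

Request:
jog_arm([
  {"dp": [0.03, 0.1, -0.07], "angular": [0, 0, 0], "hand": 60},
  {"dp": [0.03, 0.1, -0.07], "angular": [0, 0, 0], "hand": 60},
  {"dp": [0.03, 0.1, -0.07], "angular": [0, 0, 0], "hand": 40},
  {"dp": [0.03, 0.1, -0.07], "angular": [0, 0, 0], "hand": 20},
  {"dp": [0.03, 0.1, -0.07], "angular": [0, 0, 0], "hand": 10},
])

```text
clock: 2.45
tool_pos: [536.7, -323.2, 43.1]
ee_rot: [[-0.752, 0.0, -0.659], [0.659, -0.0, -0.752], [-0.0, -1.0, 0.0]]
contact_force: [0.2, 0.4, 0.2]
opening: 0.315
```

Request:
jog_arm([
  {"dp": [0, 0, 0], "angular": [0, 0, 0], "hand": 10},
  {"dp": [0, 0, 0], "angular": [0, 0, 0], "hand": 10},
])

```text
clock: 2.7
tool_pos: [536.6, -323.3, 43.0]
ee_rot: [[-0.752, -0.0, -0.659], [0.659, -0.0, -0.752], [-0.0, -1.0, 0.0]]
contact_force: [-0.7, -1.1, -0.1]
opening: 0.271
```

```bash
python3 -c "
from h import *
go((535.5,146,215),-131.5)"
```

```text
t 2.7 tcp [ 536.6 -323.3   43. ] jaw -131.2 F [-0.7 -1.1 -0.1] open 25.5 q [ 0.35  0.81  0.25  1.72 -0.3   0.65 -1.53]
dp [ 6.204 -3.442 -7.043] ang [-0.     0.004 -0.   ]
```

Request:
jog_arm([
  {"dp": [0, -1.2, 0], "angular": [0, 0, 0], "hand": 10},
  {"dp": [0, -2.4, 0], "angular": [0, 0, 0], "hand": 10},
  {"dp": [0.6, -3.45, -0.7], "angular": [0, 0, 0], "hand": 10},
  {"dp": [1.3, -3.45, -1.5], "angular": [0, 0, 0], "hand": 10},
  {"dp": [2.0, -3.45, -2.3], "angular": [0, 0, 0], "hand": 10},
])

```text
clock: 3.32
tool_pos: [537.2, -168.5, 216.0]
ee_rot: [[-0.752, 0.001, -0.659], [0.659, 0.001, -0.752], [-0.0, -1.0, -0.001]]
contact_force: [1.3, 0.3, -4.6]
opening: 0.271
```

Request:
jog_arm([
  {"dp": [0.7, 0, -0.8], "angular": [0, 0, 0], "hand": 10},
  {"dp": [1.4, 0, -1.6], "angular": [0, 0, 0], "hand": 10},
  {"dp": [2.1, 0, -2.4], "angular": [0, 0, 0], "hand": 10},
  {"dp": [2.8, 0, -3.2], "angular": [0, 0, 0], "hand": 10},
  {"dp": [3.3, 0, -3.75], "angular": [0, 0, 0], "hand": 10},
])

```text
clock: 3.95
tool_pos: [535.7, 82.3, 214.8]
ee_rot: [[-0.754, -0.002, -0.657], [0.657, 0.001, -0.754], [0.002, -1.0, 0.0]]
contact_force: [0.8, 0.1, -2.6]
opening: 0.269
```

```bash
python3 -c "
from h import *
go((535.5,146,200),-131.5)"
```

```text
t 3.95 tcp [535.7  82.3 214.8] jaw -131.1 F [ 0.8  0.1 -2.6] open 25.3 q [-0.43  0.48  0.34  1.81 -0.2   0.88 -2.29]
dp [ 0.839  0.297 -0.958] ang [-0.     0.007  0.002]
```

Request:
jog_arm([
  {"dp": [0.42, 0.2, -0.48], "angular": [0, 0, 0], "hand": 10},
  {"dp": [0.84, 0.4, -0.96], "angular": [0, 0, 0], "hand": 10},
  {"dp": [0.84, 0.5, -0.96], "angular": [0, 0, 0], "hand": 10},
  {"dp": [0.84, 0.5, -0.96], "angular": [0, 0, 0], "hand": 10},
])

```text
clock: 4.45
tool_pos: [536.1, 141.8, 189.7]
ee_rot: [[-0.752, -0.002, -0.659], [0.659, -0.001, -0.752], [0.0, -1.0, 0.002]]
contact_force: [0.8, -0.7, -3.4]
opening: 0.268
```

```bash
python3 -c "
from h import *
go((535.5,146,190),-131.5)
im,d=cap('scene','s2.png')
W=np.zeros((500,800,3),np.uint8);W[:,:400]=cv2.resize(im[110:235,250:350],(400,500),interpolation=cv2.INTER_CUBIC)
im,d=cap('top','t2.png');W[:400,400:]=cv2.resize(im[150:250,185:285],(400,400),interpolation=cv2.INTER_CUBIC);cv2.imwrite('pics/c3.png',W)"
```

```text
t 4.45 tcp [536.1 141.8 189.7] jaw -131.3 F [ 0.8 -0.7 -3.4] open 25.2 q [-0.53  0.53  0.33  1.81 -0.22  0.84 -2.38]
dp [ 0.063 -0.005 -0.056] ang [-0.002  0.004  0.   ]
```

View pics/c3.png

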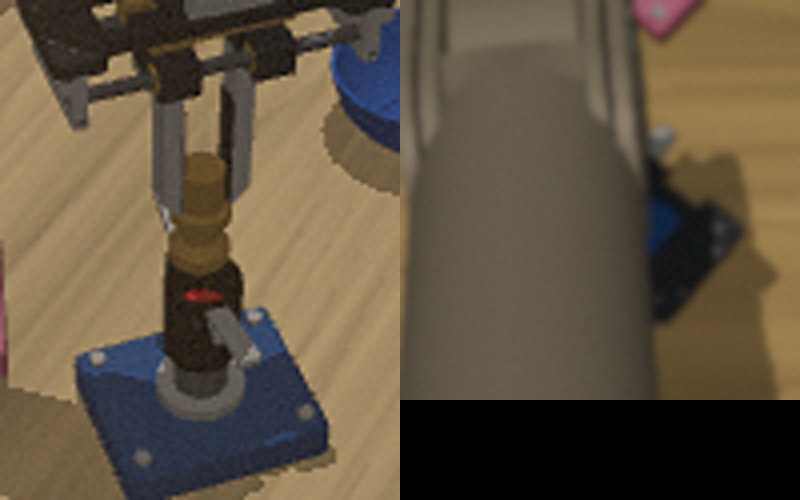

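The plug hangs above the mouth: plug axis ≈ crop x 201 and coupler ≈ crop x 203. The top view is blocked by the arm. I correct by 4 mm and measure with depth.

Request:
jog_arm([
  {"dp": [0.03, 0, -0.03], "angular": [0, 0, 0], "hand": 10},
  {"dp": [0.03, 0, -0.03], "angular": [0, 0, 0], "hand": 10},
  {"dp": [0.03, 0, -0.03], "angular": [0, 0, 0], "hand": 10},
])

```text
clock: 4.92
tool_pos: [536.8, 144.8, 190.7]
ee_rot: [[-0.752, 0.0, -0.659], [0.659, 0.0, -0.752], [-0.0, -1.0, -0.0]]
contact_force: [-0.3, -0.1, -3.2]
opening: 0.273
```

```bash
cat > meas.py <<'E'
from h import *
from scipy.optimize import least_squares
np.set_printoptions(precision=1,suppress=True)
go((535.5,146,190),-131.5)
zt=ctrl.sense()['tool_pos'][2]
im,d=cap('scene');P=cloud('scene',d)
for k in range(2): P=np.nanmean([P,cloud('scene',cap('scene')[1])],0)
hsv=cv2.cvtColor(im,cv2.COLOR_BGR2HSV);br=cv2.inRange(hsv,(12,90,40),(35,255,255))>0
Pz=P[...,2];near=np.hypot(P[...,0]-535,P[...,1]-146)<40
def fit(Q,r,name):
    f=lambda c:np.hypot(Q[:,0]-c[0],Q[:,1]-c[1])-r
    s=least_squares(f,(535,146),loss='soft_l1',f_scale=1.);print(name,len(Q),s.x,'rms',np.std(s.fun))
b=zt-43 # plug bottom
pl=near&br
fit(P[pl&(Pz>b+32)&(Pz<b+39)],17.5,'collar')
fit(P[pl&(Pz>b+1)&(Pz<b+10)],17.5,'nose')
fit(P[near&~br&(Pz>85)&(Pz<120)&(hsv[...,2]<70)],23,'coupler')
# image silhouettes: mid columns by row
def mids(m,rows):
    o=[]
    for v in rows:
        u=np.flatnonzero(m[v]); 
        if len(u)>4:o.append((v,(u[0]+u[-1])/2,u[-1]-u[0]+1))
    return o
m=pl.copy();print('brass',mids(m,range(145,182,2)))
k=near&(hsv[...,2]<75)&(Pz>70)&(Pz<124);print('black',mids(k,range(174,206,2)))
print('axis px at',[proj('scene',(535.5,146,z)) for z in (180,165,125,95)])
E
python3 meas.py
```

```text
t 4.92 tcp [536.8 144.8 190.7] jaw -131.3 F [-0.3 -0.1 -3.2] open 25.7 q [-0.5  0.5  0.3  1.8 -0.2  0.8 -2.4]
dp [ 0.  0. -0.] ang [ 0.  0. -0.]
collar 36 [537.6 144.9] rms 0.790309963554977
nose 43 [537.5 144.7] rms 0.6013710010662942
coupler 140 [541.5 145. ] rms 2.511373241745085
brass [(147, np.float64(301.5), np.int64(8)), (149, np.float64(302.0), np.int64(11)), (151, np.float64(302.0), np.int64(11)), (153, np.float64(302.0), np.int64(11)), (155, np.float64(302.0), np.int64(11)), (157, np.float64(302.0), np.int64(11)), (159, np.float64(302.0), np.int64(11)), (161, np.float64(302.5), np.int64(12)), (163, np.float64(301.0), np.int64(15)), (165, np.float64(301.0), np.int64(13)), (167, np.float64(300.5), np.int64(14)), (169, np.float64(300.5), np.int64(16)), (171, np.float64(300.0), np.int64(15)), (173, np.float64(299.0), np.int64(17)), (175, np.float64(301.0), np.int64(15)), (177, np.float64(298.5), np.int64(16)), (179, np.float64(300.5), np.int64(20)), (181, np.float64(300.5), np.int64(20))]
black [(178, np.float64(300.5), np.int64(16)), (180, np.float64(300.5), np.int64(16)), (182, np.float64(301.5), np.int64(18)), (184, np.float64(300.0), np.int64(19)), (186, np.float64(299.5), np.int64(18)), (188, np.float64(300.5), np.int64(20)), (190, np.float64(296.0), np.int64(11)), (192, np.float64(296.5), np.int64(12)), (194, np.float64(296.5), np.int64(12)), (196, np.float64(298.0), np.int64(15)), (198, np.float64(299.5), np.int64(16)), (200, np.float64(299.5), np.int64(14))]
axis px at [(np.float64(299.84559940564367), np.float64(161.1608768327951)), (np.float64(299.72288904514977), np.float64(166.10600276357897)), (np.float64(299.4084144377014), np.float64(178.77906907685622)), (np.float64(299.184013870977), np.float64(187.82222612508556))]meas.py:7: RuntimeWarning: Mean of empty slice
  for k in range(2): P=np.nanmean([P,cloud('scene',cap('scene')[1])],0)
```

```bash
python3 - <<'E'
from h import *
from scipy.optimize import least_squares
np.set_printoptions(precision=1,suppress=True)
for n in('scene','top'):
    im=cv2.imread(f'pics/{n}0.png');P=cloud(n,np.load(f'pics/{n}0.png.npy'));hsv=cv2.cvtColor(im,cv2.COLOR_BGR2HSV)
    m=(cv2.inRange(hsv,(100,120,30),(130,255,255))>0)&(np.hypot(P[...,0]-535,P[...,1]-146)<100)
    m&=abs(P[...,2]-30)<5
    mm=cv2.morphologyEx(m.astype(np.uint8),cv2.MORPH_CLOSE,np.ones((3,3)))
    uv=np.argwhere(mm)[:,::-1];W=np.array([ray(n,u,v,30)[:2] for u,v in uv],np.float32)
    r=cv2.minAreaRect(W);print(n,'foot',r)
    d=np.radians(-41.5);ex=np.array([np.cos(d),np.sin(d)]);c=np.array([535.5,146])
    if n=='scene':
        L=(P[...,:2]-c)@ex;q=P[(hsv[...,2]<75)&(P[...,2]>92)&(P[...,2]<122)&(abs(L)<17)];rr=(q[:,:2]-c)@np.array([-ex[1],ex[0]]);
        front=q[((q[:,:2]-c)@np.array([.55,-.84])>5)]
        for Q in(front,):
            s=least_squares(lambda c:np.hypot(Q[:,0]-c[0],Q[:,1]-c[1])-23,(535,146),loss='soft_l1');print('barrel',len(Q),s.x,np.std(s.fun))
            for lo in(92,102,112):
                z=Q[(Q[:,2]>lo)&(Q[:,2]<lo+10)];e=least_squares(lambda c:np.hypot(z[:,0]-c[0],z[:,1]-c[1])-23,(535,146),loss='soft_l1');print(lo,len(z),e.x,e.fun.std())
    # four foot bolts
    w=(hsv[...,1]<70)&(hsv[...,2]>90)&(abs(P[...,2]-31)<5)
    D=P[...,:2]-c;a=D@ex;b=D@np.array([-ex[1],ex[0]])
    w&=(abs(a)<54)&(abs(b)<64)&(abs(a)>30)&(abs(b)>35)
    k,lab,st,ce=cv2.connectedComponentsWithStats(w.astype(np.uint8));B=[ray(n,*ce[i],31)[:2] for i in range(1,k) if st[i,4]>3];print('bolts',np.array(B),np.mean(B,0))
E
```

```text
scene foot ((540.2352294921875, 144.06790161132812), (124.7489242553711, 103.26373291015625), 47.57266616821289)
barrel 48 [536.4 147. ] 0.8256538714795135
92 16 [536.1 147.3] 0.8077997656305127
102 15 [537.2 146.8] 0.7598018437988012
112 17 [536.1 146.9] 0.8208026227878219
bolts [[539.2 215.8]
 [470.2 137.1]
 [602.9 160. ]
 [533.5  80.9]] [536.4 148.5]
top foot ((534.1080322265625, 145.3450927734375), (123.65868377685547, 102.84790802001953), 48.61406326293945)
bolts [[603.3 157. ]
 [537.5 213.4]
 [532.8  79. ]
 [468.8 134.7]] [535.6 146. ]
```

```bash
python3 -c "
from h import *
go((535.6,147,172),-131.5)"
```

```text
t 5.08 tcp [536.7 144.8 190.5] jaw -131.2 F [ 0.3 -0.1 -4. ] open 25.4 q [-0.53  0.53  0.33  1.81 -0.22  0.84 -2.39]
dp [ 0.045  0.371 -0.018] ang [ 0.     0.004 -0.   ]
```

Request:
jog_arm([
  {"dp": [0.045, 0, -0.018], "angular": [0, 0, 0], "hand": 10},
  {"dp": [0.045, 0.2, -0.018], "angular": [0, 0, 0], "hand": 10},
  {"dp": [0.045, 0.37, -0.018], "angular": [0, 0, 0], "hand": 10},
  {"dp": [0.045, 0.37, -0.018], "angular": [0, 0, 0], "hand": 10},
])

```text
clock: 5.58
tool_pos: [534.7, 146.9, 170.8]
ee_rot: [[-0.752, -0.002, -0.659], [0.659, -0.001, -0.752], [0.001, -1.0, 0.002]]
contact_force: [-0.4, 1.1, -3.5]
opening: 0.269
```

```bash
sed -i '/coupler/d' meas.py; python3 meas.py 2>/dev/null | grep -v axis
```

```text
t 5.58 tcp [534.7 146.9 170.8] jaw -131.2 F [-0.4  1.1 -3.5] open 25.3 q [-0.5  0.6  0.3  1.8 -0.2  0.8 -2.4]
dp [-0.  -0.4  0. ] ang [-0.  0.  0.]
collar 33 [536.  147.5] rms 0.7086868571588842
nose 32 [535.7 147.2] rms 0.5881646116837158
brass [(153, np.float64(301.0), np.int64(9)), (155, np.float64(301.5), np.int64(10)), (157, np.float64(302.0), np.int64(11)), (159, np.float64(301.0), np.int64(11)), (161, np.float64(301.0), np.int64(11)), (163, np.float64(301.0), np.int64(11)), (165, np.float64(302.0), np.int64(11)), (167, np.float64(301.5), np.int64(12)), (169, np.float64(300.0), np.int64(15)), (171, np.float64(300.0), np.int64(13)), (173, np.float64(298.5), np.int64(16)), (175, np.float64(300.0), np.int64(17)), (177, np.float64(299.0), np.int64(17)), (179, np.float64(300.5), np.int64(20)), (181, np.float64(300.5), np.int64(20))]
black [(180, np.float64(301.5), np.int64(18)), (182, np.float64(300.5), np.int64(20)), (184, np.float64(300.0), np.int64(19)), (186, np.float64(300.0), np.int64(19)), (188, np.float64(300.5), np.int64(20)), (190, np.float64(296.0), np.int64(11)), (192, np.float64(296.5), np.int64(12)), (194, np.float64(296.5), np.int64(12)), (196, np.float64(298.0), np.int64(15)), (198, np.float64(299.5), np.int64(16)), (200, np.float64(300.0), np.int64(13))]
```

Request:
jog_arm([
  {"dp": [-0.01, 0.05, 0], "angular": [0, 0, 0], "hand": 10},
  {"dp": [-0.01, 0.1, 0], "angular": [0, 0, 0], "hand": 10},
  {"dp": [-0.01, 0.15, 0], "angular": [0, 0, 0], "hand": 10},
  {"dp": [-0.01, 0.15, 0], "angular": [0, 0, 0], "hand": 10},
])

```text
clock: 6.22
tool_pos: [535.8, 146.7, 164.3]
ee_rot: [[-0.752, -0.0, -0.659], [0.659, -0.0, -0.752], [0.0, -1.0, 0.0]]
contact_force: [-0.7, 1.3, -4.0]
opening: 0.271
```

Request:
jog_arm([
  {"dp": [0, 0.06, 0], "angular": [0, 0, 0], "hand": 10},
  {"dp": [0, 0.12, 0], "angular": [0, 0, 0], "hand": 10},
  {"dp": [0, 0.18, 0], "angular": [0, 0, 0], "hand": 10},
  {"dp": [0, 0.24, 0], "angular": [0, 0, 0], "hand": 10},
  {"dp": [0, 0.24, 0], "angular": [0, 0, 0], "hand": 10},
])

```text
clock: 6.85
tool_pos: [535.8, 146.7, 152.2]
ee_rot: [[-0.752, -0.001, -0.659], [0.659, -0.0, -0.752], [0.0, -1.0, 0.001]]
contact_force: [0.6, -0.1, -3.9]
opening: 0.27
```

Request:
jog_arm([
  {"dp": [0, 0.06, 0], "angular": [0, 0, 0], "hand": 10},
  {"dp": [0, 0.12, 0], "angular": [0, 0, 0], "hand": 10},
  {"dp": [0, 0.18, 0], "angular": [0, 0, 0], "hand": 10},
  {"dp": [0, 0.2, 0], "angular": [0, 0, 0], "hand": 10},
  {"dp": [0, 0.2, 0], "angular": [0, 0, 0], "hand": 10},
])

```text
clock: 7.48
tool_pos: [535.9, 146.8, 142.4]
ee_rot: [[-0.752, -0.0, -0.659], [0.659, -0.0, -0.752], [0.0, -1.0, 0.0]]
contact_force: [-0.1, 0.2, -2.9]
opening: 0.269
```

Request:
jog_arm([
  {"dp": [0, 0.02, 0], "angular": [0, 0, 0], "hand": 10},
  {"dp": [0, 0.04, 0], "angular": [0, 0, 0], "hand": 10},
  {"dp": [0, 0.06, 0], "angular": [0, 0, 0], "hand": 10},
  {"dp": [0, 0.06, 0], "angular": [0, 0, 0], "hand": 10},
])

```text
clock: 7.98
tool_pos: [536.3, 146.8, 139.8]
ee_rot: [[-0.752, 0.001, -0.659], [0.659, 0.0, -0.752], [-0.0, -1.0, -0.001]]
contact_force: [-1.2, -0.2, 1.2]
opening: 0.269
```

Request:
jog_arm([
  {"dp": [0, 0.02, 0], "angular": [0, 0, 0], "hand": 10},
  {"dp": [0, 0.04, 0], "angular": [0, 0, 0], "hand": 10},
  {"dp": [0, 0.04, 0], "angular": [0, 0, 0], "hand": 10},
])

```text
clock: 8.35
tool_pos: [536.2, 146.8, 137.5]
ee_rot: [[-0.752, 0.0, -0.659], [0.659, 0.0, -0.752], [-0.0, -1.0, -0.0]]
contact_force: [-0.1, -0.2, 1.0]
opening: 0.273
```

Request:
jog_arm([
  {"dp": [0, 0.02, 0], "angular": [0, 0, 0], "hand": 10},
  {"dp": [0, 0.03, 0], "angular": [0, 0, 0], "hand": 10},
  {"dp": [0, 0.03, 0], "angular": [0, 0, 0], "hand": 10},
])

```text
clock: 8.72
tool_pos: [536.2, 146.8, 136.0]
ee_rot: [[-0.752, 0.0, -0.659], [0.659, 0.0, -0.752], [-0.0, -1.0, -0.0]]
contact_force: [0.1, 0.5, 1.1]
opening: 0.269
```

Request:
jog_arm([
  {"dp": [0, 0.01, 0], "angular": [0, 0, 0], "hand": 10},
  {"dp": [0, 0.02, 0], "angular": [0, 0, 0], "hand": 10},
  {"dp": [0, 0.02, 0], "angular": [0, 0, 0], "hand": 10},
])

```text
clock: 9.1
tool_pos: [536.1, 146.8, 135.0]
ee_rot: [[-0.752, 0.0, -0.659], [0.659, 0.0, -0.752], [-0.0, -1.0, -0.0]]
contact_force: [0.7, -0.4, 1.5]
opening: 0.271
```

Request:
jog_arm([
  {"dp": [0, 0.01, 0], "angular": [0, 0, 0], "hand": 10},
  {"dp": [0, 0.01, 0], "angular": [0, 0, 0], "hand": 10},
])

```text
clock: 9.35
tool_pos: [536.1, 146.8, 134.5]
ee_rot: [[-0.752, 0.0, -0.659], [0.659, 0.0, -0.752], [-0.0, -1.0, -0.0]]
contact_force: [0.7, -0.4, 1.1]
opening: 0.269
```

Request:
jog_arm([
  {"dp": [0, 0.01, 0], "angular": [0, 0, 0], "hand": 10},
  {"dp": [0, 0.02, 0], "angular": [0, 0, 0], "hand": 10},
  {"dp": [0, 0.02, 0], "angular": [0, 0, 0], "hand": 10},
])

```text
clock: 9.72
tool_pos: [536.1, 146.8, 133.8]
ee_rot: [[-0.752, 0.0, -0.659], [0.659, 0.0, -0.752], [-0.0, -1.0, -0.0]]
contact_force: [0.3, 0.5, 4.3]
opening: 0.274
```

```bash
python3 - <<'E'
from h import *
im,d=cap('scene','s3.png');P=cloud('scene',d)
hsv=cv2.cvtColor(im,cv2.COLOR_BGR2HSV);br=cv2.inRange(hsv,(12,90,40),(35,255,255))>0
m=br&(np.hypot(P[...,0]-536,P[...,1]-147)<25)
for v in range(150,190):
    k=m[v]; 
    if k.sum()>3: print(v,k.sum(),np.nanmedian(P[v][k],0).round(1))
W=cv2.resize(im[110:235,250:350],(400,500),interpolation=cv2.INTER_CUBIC);cv2.imwrite('pics/c4.png',W)
print(proj('scene',(536,147,158)),proj('scene',(536,147,126)))
E
```

```text
165 5 [531.  156.6 157.4]
166 9 [534.3 154.7 157.3]
167 10 [536.3 153.3 157. ]
168 10 [537.8 150.5 156.3]
169 11 [540.9 147.1 157.5]
170 11 [542.6 143.9 156.9]
171 10 [542.8 141.3 156.4]
172 10 [544.2 138.4 156.8]
173 11 [545.2 139.  153.9]
174 10 [544.6 137.8 151.3]
175 10 [545.3 136.8 148.3]
176 10 [545.3 136.8 146.3]
177 11 [546.  137.6 142.9]
178 11 [547.9 139.4 136.8]
179 14 [547.2 139.  134.2]
180 16 [545.9 135.9 131.7]
181 15 [543.  134.4 130.2]
182 16 [545.6 132.8 128.6]
183 15 [544.9 131.4 126.2]
184 14 [543.6 131.6 123.9]
185 10 [545.8 131.6 123.4]
186 5 [547.2 129.  121.8]
(np.float64(300.0742779408181), np.float64(168.17837129729253)) (np.float64(299.81464271432554), np.float64(178.27324450105093))
```

View pics/c4.png

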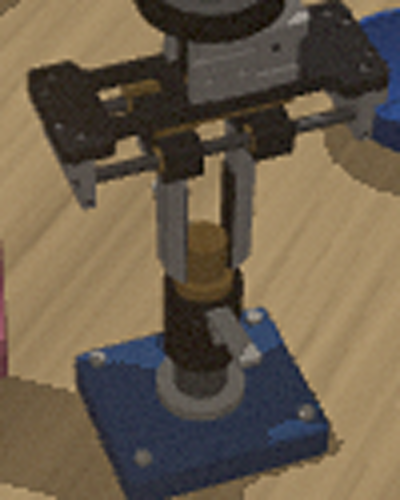

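The plug is in the mouth with its collar near the rim and its top at z≈157, so the underside is ≈91. It hasn't slipped in the grip, and the force is starting to rise on the spring.

Request:
jog_arm([
  {"dp": [0, 0.01, 0], "angular": [0, 0, 0], "hand": 10},
  {"dp": [0, 0.01, 0], "angular": [0, 0, 0], "hand": 10},
])

```text
clock: 10.02
tool_pos: [536.2, 146.8, 133.5]
ee_rot: [[-0.752, 0.001, -0.659], [0.659, 0.0, -0.752], [-0.0, -1.0, -0.001]]
contact_force: [-0.3, -0.7, 7.6]
opening: 0.268
```

Request:
jog_arm([
  {"dp": [0, 0.01, 0], "angular": [0, 0, 0], "hand": 10},
  {"dp": [0, 0.01, 0], "angular": [0, 0, 0], "hand": 10},
])

```text
clock: 10.28
tool_pos: [536.2, 146.8, 133.2]
ee_rot: [[-0.752, 0.001, -0.659], [0.659, 0.0, -0.752], [-0.0, -1.0, -0.001]]
contact_force: [-1.6, -0.7, 9.0]
opening: 0.269
```

Request:
jog_arm([
  {"dp": [0, 0.01, 0], "angular": [0, 0, 0], "hand": 10},
  {"dp": [0, 0.01, 0], "angular": [0, 0, 0], "hand": 10},
])

```text
clock: 10.52
tool_pos: [536.3, 146.8, 133.0]
ee_rot: [[-0.752, 0.001, -0.659], [0.659, 0.001, -0.752], [-0.0, -1.0, -0.001]]
contact_force: [-1.4, -0.4, 10.4]
opening: 0.27
```

```bash
python3 -c "
from h import *
print(ctrl.sense()['contact_force'],ctrl.sense()['clock'])"
```

```text
[-1.40186156 -0.4359965  10.41797285] 10.525
```

Request:
jog_arm([
  {"dp": [0, 0.012, 0], "angular": [0, 0, 0], "hand": 10},
  {"dp": [0, 0.012, 0], "angular": [0, 0, 0], "hand": 10},
  {"dp": [0, 0.012, 0], "angular": [0, 0, 0], "hand": 10},
  {"dp": [0, 0.012, 0], "angular": [0, 0, 0], "hand": 10},
])

```text
clock: 11.02
tool_pos: [536.4, 146.7, 132.8]
ee_rot: [[-0.752, 0.001, -0.659], [0.659, 0.001, -0.752], [-0.0, -1.0, -0.001]]
contact_force: [-2.0, -1.4, 13.4]
opening: 0.27
```

Pressed to about 16 N on the seal. I relieve it slightly, then open and rise.

Request:
jog_arm([
  {"dp": [0, -0.02, 0], "angular": [0, 0, 0], "hand": 10},
  {"dp": [0, -0.024, 0], "angular": [0, 0, 0], "hand": 30},
  {"dp": [0, -0.024, 0], "angular": [0, 0, 0], "hand": 50},
  {"dp": [0, -0.024, 0], "angular": [0, 0, 0], "hand": 60},
  {"dp": [0, -0.024, 0], "angular": [0, 0, 0], "hand": 60},
])

```text
clock: 11.65
tool_pos: [535.8, 146.7, 132.3]
ee_rot: [[-0.752, -0.001, -0.659], [0.659, -0.0, -0.752], [0.0, -1.0, 0.001]]
contact_force: [-0.4, -0.1, -0.6]
opening: 0.576
```

Request:
jog_arm([
  {"dp": [0, -0.3, 0], "angular": [0, 0, 0], "hand": 60},
  {"dp": [0, -0.9, 0], "angular": [0, 0, 0], "hand": 60},
  {"dp": [0, -1.4, 0], "angular": [0, 0, 0], "hand": 80},
  {"dp": [0, -1.4, 0], "angular": [0, 0, 0], "hand": 100},
])

```text
clock: 12.15
tool_pos: [537.7, 147.1, 205.1]
ee_rot: [[-0.752, 0.005, -0.659], [0.659, 0.002, -0.752], [-0.003, -1.0, -0.004]]
contact_force: [0.5, 0.3, -0.4]
opening: 0.775
```

```bash
python3 - <<'E'
from h import *
go((536,146.7,200),-41.3)
im,d=cap('scene','s4.png');P=cloud('scene',d)
hsv=cv2.cvtColor(im,cv2.COLOR_BGR2HSV);br=cv2.inRange(hsv,(12,90,40),(35,255,255))>0
m=br&(np.hypot(P[...,0]-536,P[...,1]-147)<25)
for v in range(150,190):
    k=m[v]; 
    if k.sum()>3: print(v,k.sum(),np.nanmedian(P[v][k],0).round(1))
E
```

```text
t 12.15 tcp [537.7 147.1 205.1] jaw -131.2 F [ 0.5  0.3 -0.4] open 72.8 q [-0.54  0.51  0.33  1.79 -0.21  0.87 -2.4 ]
dp [0.02  0.102 0.028] ang [ 1.00e-03 -1.57e+00 -6.00e-03]
165 4 [532.4 157.1 156.8]
166 8 [532.7 155.4 156.1]
167 10 [535.1 150.8 157.3]
168 11 [534.1 148.8 156.3]
169 12 [537.1 146.7 157.1]
170 12 [539.6 142.3 156.6]
171 11 [541.2 141.7 156. ]
172 12 [542.2 137.4 156.2]
173 13 [542.2 137.3 153. ]
174 12 [543.1 136.1 152.5]
175 15 [544.5 136.7 147.4]
176 16 [542.5 140.6 141.1]
177 17 [543.3 138.  139.5]
178 17 [542.7 136.7 137.6]
179 18 [543.9 135.7 133.4]
180 18 [543.2 136.6 131.8]
181 17 [544.2 135.2 130.6]
182 17 [543.8 132.9 129.5]
183 18 [545.7 131.1 126.2]
184 16 [544.  131.2 124.5]
185 12 [546.  131.7 123. ]
186 6 [536.  126.9 118.2]
188 6 [534.9 123.7 113.5]
```

Plug height hasn't changed. Now I turn the jaws onto the arm plane (−41.3°).

Request:
jog_arm([
  {"dp": [0, 0, 0], "angular": [0, -0.18, 0], "hand": 100},
  {"dp": [0, 0, 0], "angular": [0, -0.36, 0], "hand": 100},
  {"dp": [0, 0, 0], "angular": [0, -0.54, 0], "hand": 100},
  {"dp": [0, 0, 0], "angular": [0, -0.72, 0], "hand": 100},
  {"dp": [0, 0, 0], "angular": [0, -0.9, 0], "hand": 100},
])

```text
clock: 12.82
tool_pos: [535.1, 146.6, 201.4]
ee_rot: [[-0.983, -0.002, 0.185], [-0.185, -0.001, -0.983], [0.002, -1.0, 0.0]]
contact_force: [-0.3, 0.1, -1.3]
opening: 1.002
```

Request:
jog_arm([
  {"dp": [0, 0, 0], "angular": [0, -0.18, 0], "hand": 100},
  {"dp": [0, 0, 0], "angular": [0, -0.36, 0], "hand": 100},
  {"dp": [0, 0, 0], "angular": [0, -0.54, 0], "hand": 100},
  {"dp": [0, 0, 0], "angular": [0, -0.67, 0], "hand": 100},
  {"dp": [0, 0, 0], "angular": [0, -0.67, 0], "hand": 100},
])

```text
clock: 13.45
tool_pos: [535.3, 146.5, 201.6]
ee_rot: [[-0.661, -0.002, 0.75], [-0.75, -0.0, -0.661], [0.001, -1.0, -0.001]]
contact_force: [-0.7, 0.0, 0.2]
opening: 0.998
```

```bash
python3 - <<'E'
from h import *
im,d=cap('scene','s5.png');go((536,146.7,165),-41.3)
P=cloud('scene',d);d_=np.radians(-41.3);ex=np.array([np.cos(d_),np.sin(d_)]);ey=np.array([-ex[1],ex[0]])
hsv=cv2.cvtColor(im,cv2.COLOR_BGR2HSV)
L=(P[...,:2]-(536,146.7))@ex;B=(P[...,:2]-(536,146.7))@ey
for s in(1,-1):
    m=(s*L>32)&(s*L<82)&(abs(B)<14)&(P[...,2]>95)&(P[...,2]<160);q=np.c_[L[m],B[m],P[m][:,2]]
    print(s,len(q),'mean B',np.median(q[:,1]),'ext',q.min(0),q.max(0))
    f=np.polyfit(s*q[:,0],q[:,2],1);print('slope->theta',1.5708+np.arctan(f[0]),'z@50',np.polyval(f,50))
E
```

```text
t 13.5 tcp [535.4 146.5 201.8] jaw -41.4 F [ 0.4  0.1 -1.1] open 94.1 q [-0.25  0.5  -0.11  1.79  0.07  0.86 -1.11]
dp [-0.012  0.736  0.007] ang [ 0.001 -0.002  0.001]
1 99 mean B -0.8420231428370287 ext [ 32.17249168  -6.80976653 106.36930805] [ 76.45493422   7.29878783 133.77485889]
slope->theta 1.8330064555169745 z@50 126.26979908565073
-1 89 mean B -0.7382675399493323 ext [-67.75231563  -7.06019978 113.39793001] [-32.29644347   7.15560477 143.25887133]
slope->theta 1.9713900926207004 z@50 135.0415282861836
```

Request:
jog_arm([
  {"dp": [-0.01, 0.5, 0], "angular": [0, 0, 0], "hand": 100},
  {"dp": [-0.01, 0.8, 0], "angular": [0, 0, 0], "hand": 100},
  {"dp": [-0.01, 1.0, 0], "angular": [0, 0, 0], "hand": 100},
  {"dp": [-0.01, 1.1, 0], "angular": [0, 0, 0], "hand": 100},
  {"dp": [-0.01, 1.1, 0], "angular": [0, 0, 0], "hand": 100},
])

```text
clock: 14.12
tool_pos: [536.3, 147.2, 147.5]
ee_rot: [[-0.66, -0.0, 0.751], [-0.751, -0.0, -0.66], [0.0, -1.0, -0.0]]
contact_force: [-0.3, -0.9, 0.3]
opening: 1.0
```

Request:
jog_arm([
  {"dp": [0, 0.07, 0], "angular": [0, 0, 0], "hand": 100},
  {"dp": [0, 0.14, 0], "angular": [0, 0, 0], "hand": 100},
  {"dp": [0, 0.21, 0], "angular": [0, 0, 0], "hand": 100},
  {"dp": [0, 0.28, 0], "angular": [0, 0, 0], "hand": 100},
  {"dp": [0, 0.35, 0], "angular": [0, 0, 0], "hand": 100},
])

```text
clock: 14.75
tool_pos: [536.2, 147.6, 130.1]
ee_rot: [[-0.66, -0.0, 0.752], [-0.752, 0.001, -0.66], [-0.0, -1.0, -0.0]]
contact_force: [-0.5, 1.5, 3.1]
opening: 0.998
```

Contact with the arms. I continue slowly.

Request:
jog_arm([
  {"dp": [0, 0.06, 0], "angular": [0, 0, 0], "hand": 100},
  {"dp": [0, 0.12, 0], "angular": [0, 0, 0], "hand": 100},
  {"dp": [0, 0.18, 0], "angular": [0, 0, 0], "hand": 100},
  {"dp": [0, 0.24, 0], "angular": [0, 0, 0], "hand": 100},
  {"dp": [0, 0.3, 0], "angular": [0, 0, 0], "hand": 100},
])

```text
clock: 15.38
tool_pos: [537.3, 147.0, 115.5]
ee_rot: [[-0.66, 0.002, 0.751], [-0.751, 0.0, -0.66], [-0.001, -1.0, 0.002]]
contact_force: [-0.4, 0.0, 4.9]
opening: 1.001
```

```bash
python3 - <<'E'
from h import *
im,d=cap('scene','s6.png');go((536,146.7,100),-41.3)
cv2.imwrite('pics/c5.png',cv2.resize(im[130:230,250:350],(500,500),interpolation=cv2.INTER_CUBIC))
E
```

```text
t 15.43 tcp [537.2 147.  115.2] jaw -41.3 F [ 0.3 -0.6  3.6] open 93.9 q [-0.26  0.61 -0.09  1.87  0.09  0.66 -1.12]
dp [ 0.021  0.303 -0.015] ang [-0.001  0.    -0.001]
```

View pics/c5.png

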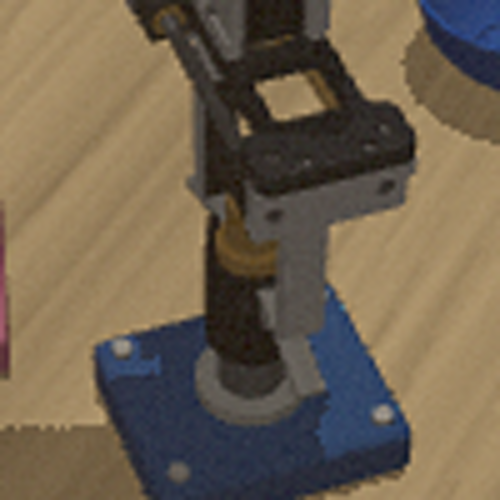

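The near finger bears on its arm at about crop (305,345), with the arm angled down. The plug is in place. I continue.

Request:
jog_arm([
  {"dp": [0, 0.04, 0], "angular": [0, 0, 0], "hand": 100},
  {"dp": [0, 0.08, 0], "angular": [0, 0, 0], "hand": 100},
  {"dp": [0, 0.12, 0], "angular": [0, 0, 0], "hand": 100},
  {"dp": [0, 0.16, 0], "angular": [0, 0, 0], "hand": 100},
  {"dp": [0, 0.2, 0], "angular": [0, 0, 0], "hand": 100},
])

```text
clock: 16.05
tool_pos: [536.3, 147.3, 104.9]
ee_rot: [[-0.66, -0.0, 0.752], [-0.752, 0.0, -0.66], [-0.0, -1.0, -0.0]]
contact_force: [0.2, 0.2, 4.1]
opening: 1.0
```

Request:
jog_arm([
  {"dp": [0, 0.03, 0], "angular": [0, 0, 0], "hand": 100},
  {"dp": [0, 0.06, 0], "angular": [0, 0, 0], "hand": 100},
  {"dp": [0, 0.09, 0], "angular": [0, 0, 0], "hand": 100},
])

```text
clock: 16.42
tool_pos: [536.1, 147.0, 100.4]
ee_rot: [[-0.66, -0.0, 0.751], [-0.751, -0.0, -0.66], [0.0, -1.0, -0.0]]
contact_force: [-0.4, -0.6, 4.0]
opening: 1.002
```

Request:
jog_arm([
  {"dp": [0, 0.03, 0], "angular": [0, 0, 0], "hand": 100},
  {"dp": [0, 0.06, 0], "angular": [0, 0, 0], "hand": 100},
  {"dp": [0, 0.09, 0], "angular": [0, 0, 0], "hand": 100},
])

```text
clock: 16.8
tool_pos: [536.2, 147.1, 95.9]
ee_rot: [[-0.66, -0.0, 0.751], [-0.751, -0.0, -0.66], [0.0, -1.0, -0.0]]
contact_force: [0.1, -0.5, 3.4]
opening: 0.997
```

Request:
jog_arm([
  {"dp": [0, 0.03, 0], "angular": [0, 0, 0], "hand": 100},
  {"dp": [0, 0.06, 0], "angular": [0, 0, 0], "hand": 100},
  {"dp": [0, 0.09, 0], "angular": [0, 0, 0], "hand": 100},
])

```text
clock: 17.18
tool_pos: [536.2, 147.2, 91.4]
ee_rot: [[-0.66, -0.0, 0.751], [-0.751, -0.0, -0.66], [0.0, -1.0, -0.0]]
contact_force: [-0.1, -0.6, 3.6]
opening: 1.002
```

Request:
jog_arm([
  {"dp": [0, 0.03, 0], "angular": [0, 0, 0], "hand": 100},
  {"dp": [0, 0.06, 0], "angular": [0, 0, 0], "hand": 100},
  {"dp": [0, 0.09, 0], "angular": [0, 0, 0], "hand": 100},
  {"dp": [0, 0.12, 0], "angular": [0, 0, 0], "hand": 100},
])

```text
clock: 17.68
tool_pos: [536.3, 147.2, 85.5]
ee_rot: [[-0.66, -0.0, 0.751], [-0.751, 0.0, -0.66], [0.0, -1.0, -0.0]]
contact_force: [-0.9, -0.6, 3.2]
opening: 1.001
```

Request:
jog_arm([
  {"dp": [0, 0.03, 0], "angular": [0, 0, 0], "hand": 100},
  {"dp": [0, 0.06, 0], "angular": [0, 0, 0], "hand": 100},
  {"dp": [0, 0.09, 0], "angular": [0, 0, 0], "hand": 100},
  {"dp": [0, 0.12, 0], "angular": [0, 0, 0], "hand": 100},
])

```text
clock: 18.18
tool_pos: [536.3, 147.2, 79.5]
ee_rot: [[-0.66, -0.0, 0.751], [-0.751, 0.0, -0.66], [0.0, -1.0, -0.0]]
contact_force: [-0.1, -0.4, 4.0]
opening: 0.999
```

Request:
jog_arm([
  {"dp": [0, 0.03, 0], "angular": [0, 0, 0], "hand": 100},
  {"dp": [0, 0.06, 0], "angular": [0, 0, 0], "hand": 100},
  {"dp": [0, 0.06, 0], "angular": [0, 0, 0], "hand": 100},
])

```text
clock: 18.55
tool_pos: [536.2, 147.2, 76.4]
ee_rot: [[-0.66, -0.0, 0.751], [-0.751, 0.0, -0.66], [0.0, -1.0, -0.0]]
contact_force: [-0.5, 0.7, 2.2]
opening: 0.999
```

Forces stay low. Now I close the fingers gradually (home is 63 mm, about 67%).

Request:
jog_arm([
  {"dp": [0, 0, 0], "angular": [0, 0, 0], "hand": 97},
  {"dp": [0, 0, 0], "angular": [0, 0, 0], "hand": 94},
  {"dp": [0, 0, 0], "angular": [0, 0, 0], "hand": 91},
  {"dp": [0, 0, 0], "angular": [0, 0, 0], "hand": 88},
  {"dp": [0, 0, 0], "angular": [0, 0, 0], "hand": 85},
])

```text
clock: 19.18
tool_pos: [535.8, 147.0, 76.3]
ee_rot: [[-0.66, -0.001, 0.751], [-0.751, -0.0, -0.66], [0.001, -1.0, -0.001]]
contact_force: [-0.8, 0.6, -3.7]
opening: 0.855
```

Request:
jog_arm([
  {"dp": [0, 0, 0], "angular": [0, 0, 0], "hand": 83},
  {"dp": [0, 0, 0], "angular": [0, 0, 0], "hand": 81},
  {"dp": [0, 0, 0], "angular": [0, 0, 0], "hand": 79},
  {"dp": [0, 0, 0], "angular": [0, 0, 0], "hand": 77},
  {"dp": [0, 0, 0], "angular": [0, 0, 0], "hand": 77},
])

```text
clock: 19.8
tool_pos: [536.1, 146.9, 76.5]
ee_rot: [[-0.66, -0.0, 0.751], [-0.751, -0.0, -0.66], [0.0, -1.0, -0.0]]
contact_force: [-0.9, 0.2, -4.4]
opening: 0.772
```

Request:
jog_arm([
  {"dp": [0, 0, 0], "angular": [0, 0, 0], "hand": 75.5},
  {"dp": [0, 0, 0], "angular": [0, 0, 0], "hand": 74},
  {"dp": [0, 0, 0], "angular": [0, 0, 0], "hand": 73},
  {"dp": [0, 0, 0], "angular": [0, 0, 0], "hand": 72},
  {"dp": [0, 0, 0], "angular": [0, 0, 0], "hand": 72},
])

```text
clock: 20.42
tool_pos: [536.3, 147.1, 76.5]
ee_rot: [[-0.66, 0.0, 0.751], [-0.751, -0.0, -0.66], [0.0, -1.0, 0.0]]
contact_force: [-1.1, -0.2, -5.7]
opening: 0.723
```

Request:
jog_arm([
  {"dp": [0, 0, 0], "angular": [0, 0, 0], "hand": 71},
  {"dp": [0, 0, 0], "angular": [0, 0, 0], "hand": 70},
  {"dp": [0, 0, 0], "angular": [0, 0, 0], "hand": 69},
  {"dp": [0, 0, 0], "angular": [0, 0, 0], "hand": 69},
])

```text
clock: 20.92
tool_pos: [536.4, 147.2, 76.6]
ee_rot: [[-0.66, 0.0, 0.751], [-0.751, 0.0, -0.66], [-0.0, -1.0, 0.0]]
contact_force: [-0.5, 0.7, -5.0]
opening: 0.695
```

```bash
python3 - <<'E'
from h import *
im,d=cap('scene','s7.png');go((536,146.7,100),-41.3);P=cloud('scene',d)
hsv=cv2.cvtColor(im,cv2.COLOR_BGR2HSV)
a=np.radians(-41.3);ex=np.array([np.cos(a),np.sin(a)]);L=(P[...,:2]-(536,146.8))@ex
for s in(1,-1):
    for lo in(64,70,80,90,100):
        m=(s*L>24)&(s*L<48)&(P[...,2]>lo)&(P[...,2]<lo+8);print(s,lo,m.sum(),np.round(s*L[m],0)[:12])
cv2.imwrite('pics/c6.png',cv2.resize(im[130:230,250:350],(500,500),interpolation=cv2.INTER_CUBIC))
E
```

```text
t 20.98 tcp [536.4 147.2  76.6] jaw -41.3 F [-0.9  0.1 -5.3] open 65.0 q [-0.26  0.67 -0.09  1.89  0.1   0.58 -1.13]
dp [ 0.012 -0.468  0.   ] ang [-0.  0. -0.]
1 64 10 [31. 31. 32. 31. 34. 35. 32. 34. 31. 33.]
1 70 3 [24. 34. 35.]
1 80 6 [25. 38. 40. 43. 44. 44.]
1 90 21 [25. 25. 34. 44. 45. 46. 38. 44. 45. 45. 45. 44.]
1 100 23 [25. 24. 28. 35. 36. 44. 45. 43. 44. 44. 45. 46.]
-1 64 41 [48. 44. 46. 43. 27. 32. 44. 44. 42. 41. 36. 35.]
-1 70 45 [45. 46. 42. 29. 28. 48. 44. 43. 43. 41. 37. 36.]
-1 80 47 [48. 47. 47. 45. 44. 42. 32. 47. 46. 43. 42. 42.]
-1 90 54 [48. 48. 46. 45. 44. 42. 40. 41. 37. 34. 33. 32.]
-1 100 80 [48. 47. 46. 43. 42. 48. 46. 45. 44. 43. 47. 44.]
```

View pics/c6.png

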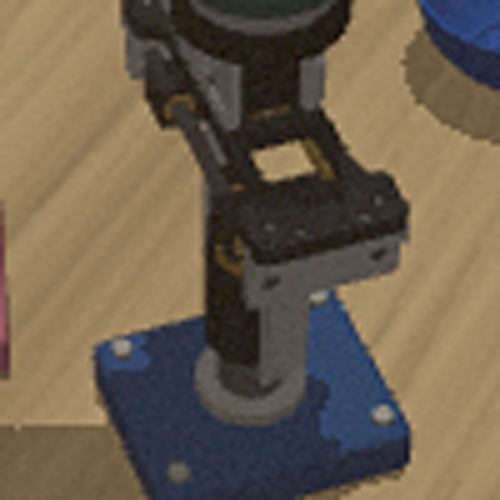

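Both fingers hug the coupler with the near arm vertical at crop (262,350), opening 65 mm (arms about 0.03 rad from home). I hold, release and rise.

Request:
jog_arm([
  {"dp": [0, 0, 0], "angular": [0, 0, 0], "hand": 68.3},
  {"dp": [0, 0, 0], "angular": [0, 0, 0], "hand": 68.3},
  {"dp": [0, 0, 0], "angular": [0, 0, 0], "hand": 75},
  {"dp": [0, 0, 0], "angular": [0, 0, 0], "hand": 90},
  {"dp": [0, 0, 0], "angular": [0, 0, 0], "hand": 95},
])

```text
clock: 21.6
tool_pos: [536.9, 147.3, 77.0]
ee_rot: [[-0.66, 0.001, 0.751], [-0.751, 0.0, -0.66], [-0.001, -1.0, 0.001]]
contact_force: [0.6, -0.7, 0.6]
opening: 0.925
```

Request:
jog_arm([
  {"dp": [0, -0.5, 0], "angular": [0, 0, 0], "hand": 95},
  {"dp": [0, -1.4, 0], "angular": [0, 0, 0], "hand": 95},
  {"dp": [0, -2.4, 0], "angular": [0, 0, 0], "hand": 95},
  {"dp": [0, -3.2, 0], "angular": [0, 0, 0], "hand": 95},
  {"dp": [0, -3.2, 0], "angular": [0, 0, 0], "hand": 95},
])

```text
clock: 22.22
tool_pos: [538.6, 147.9, 240.1]
ee_rot: [[-0.66, 0.007, 0.751], [-0.751, 0.002, -0.66], [-0.007, -1.0, 0.004]]
contact_force: [0.9, 0.6, -0.2]
opening: 0.95
```

Request:
jog_arm([
  {"dp": [1.0, 0, 0.8], "angular": [0, 0, 0], "hand": 95},
  {"dp": [2.0, 0, 1.6], "angular": [0, 0, 0], "hand": 95},
  {"dp": [3.0, 0, 2.4], "angular": [0, 0, 0], "hand": 95},
  {"dp": [3.0, 0, 2.4], "angular": [0, 0, 0], "hand": 95},
])

```text
clock: 22.72
tool_pos: [526.1, -51.0, 235.5]
ee_rot: [[-0.667, -0.002, 0.745], [-0.745, -0.003, -0.667], [0.004, -1.0, 0.0]]
contact_force: [-0.0, 0.4, -0.5]
opening: 0.953
```

```bash
python3 - <<'E'
from h import *
im,d=cap('scene','s8.png');go((536,146.7,100),-41.3);P=cloud('scene',d)
hsv=cv2.cvtColor(im,cv2.COLOR_BGR2HSV);br=cv2.inRange(hsv,(12,90,40),(35,255,255))>0
m=br&(np.hypot(P[...,0]-536,P[...,1]-147)<12)
q=P[m];print('plug top z',np.median(q[q[:,2]>np.percentile(q[:,2],70)],0).round(1))
a=np.radians(-41.3);ex=np.array([np.cos(a),np.sin(a)]);L=(P[...,:2]-(536,146.8))@ex
m=(L>26)&(L<60)&(P[...,2]>60)&(P[...,2]<125);print('a arm L',np.percentile(L[m],[5,50,95]).round(1),m.sum())
f=np.polyfit(P[m][:,2],L[m],1);print('a lean',f[0])
m=(L<-24)&(L>-85)&(P[...,2]>50)&(P[...,2]<160);print('b arm L',np.percentile(L[m],[5,50,95]).round(1) if m.sum() else '',m.sum())
W=np.zeros((500,800,3),np.uint8);W[:,:400]=cv2.resize(im[125:225,260:340],(400,500),interpolation=cv2.INTER_CUBIC)
t,_=cap('top','t8.png');W[:400,400:]=cv2.resize(t[165:245,195:275],(400,400),interpolation=cv2.INTER_CUBIC);cv2.imwrite('pics/c7.png',W)
for n,A,B in(('scene',cv2.imread('pics/scene0.png'),im),('top',cv2.imread('pics/top0.png'),t)):
    D=cv2.absdiff(A,B).max(2)
    for k,X in(('vase',(ray('top',346,234,60))),('beaker',ray('top',348,174,60)),('bowl',ray('top',119,208,40))):
        u,v=map(int,proj(n,X));print(n,k,X.round(0)[:2],'median diff',np.median(D[v-15:v+15,u-15:u+15]))
E
```

```text
t 22.77 tcp [526.5 -48.  235.6] jaw -41.6 F [-0.4  0.4 -0.5] open 89.4 q [ 0.1   0.42 -0.08  1.81  0.04  0.91 -0.73]
dp [-3.043  2.708 -2.443] ang [ 0.001 -0.005  0.002]
plug top z [541.3 146.7 158. ]
a arm L [26.8 31.7 34.4] 132
a lean -0.06665470552515385
b arm L [-72.2 -42.1 -25.3] 637
scene vase [ 456. -150.] median diff 9.0
scene beaker [ 620. -163.] median diff 9.0
scene bowl [542. 462.] median diff 8.0
top vase [ 456. -150.] median diff 44.0
top beaker [ 620. -163.] median diff 30.0
top bowl [542. 462.] median diff 8.0
```

View pics/c7.png

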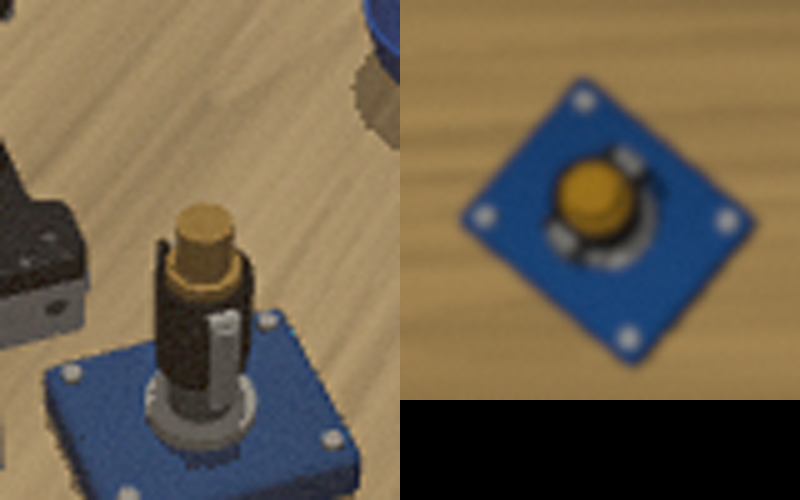

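Both arms hang down along the coupler (top crop (628,160) and (562,240)), and the plug is centred and upright. Handing in.

```bash
python3 -c "
from h import *
print(ctrl.job_done())"
```

```text
the job is handed in; nothing more can be done
None
```

The job is handed in at about 23 s of the 51 s allowed; no verdict is reported. The brass plug farthest to the robot's right is in the black coupler, pressed home, with both cam arms swung down together and the gripper clear.

- **Pressing:** the wrist read 13.4 N, or about 16 N on the seal with the plug's weight added. Beforehand, the seal slid at a wrist-based estimate of only about 5 N, not the 7 to 8 N given.
- **Plug:** its top last measured 158 mm above the bench, so the underside is about 92 mm up. That is close to the 92.5 mm limit. Three earlier looks gave 156 to 157 mm, and a cam arm left the view of the plug unchanged, so I take this as depth noise of about 1 mm. It looked upright and centred.
- **Cam arms:** the fingers closed to a commanded 64 mm across both arms, where 63 mm is fully home. Wrist force stayed under about 6 N while the arms came down; finger force on each arm is not measured. The last picture shows both arms lying along the coupler.
- **One unclear check:** the camera fit for the arm on the camera's far side was spoiled by background points. Its position rests on the picture and the finger opening.
- **Vase, beaker and bowl:** unchanged in the scene view. In the top view the vase and beaker areas differ from the start, most likely because the arm was over them, so only the scene view confirms those two.

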